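# Push the longer bushing sleeve up the loading ramp into its seat

### The job

Two bronze bushing sleeves lie at the foot of the two-lane loading ramp. With the fingertips, push the longer one slowly up its lane, over the crest and into the seat against the stop block, without letting it run away back down the slope, and leave it resting there. Do not pick it up, and leave the shorter sleeve and everything else on the bench where they are.

Things in the scene. Friction and masses are not known exactly. Their poses are not given: they have to be found in the camera images.
- ramp: loading ramp fixed to the bench, 300 mm long, 190 wide: two side-by-side bare metal lanes, blue rails. Origin on the bench amid the ramp; x points uphill (level), y left seen looking uphill, z up. Lane centre lines at y = +46 and -46 mm; each lane 86 mm wide between rails 6 mm wide standing 10 mm above it.
- deck: the ramp's slope, tilted up 7 degrees. Origin on the surface at the uphill face of the foot lip, midway between the lanes (x = -125, z = 16 mm in the ramp's frame); x points up the slope, y left, z square out of the surface. 212 mm long to the crest. The lip is 6 mm high, 8 mm thick; the plate ends 28 mm downhill of the origin, and the bench is clear for 60 mm beyond.
- crest (a point): top edge of the slope, midway between the lanes: x = +85, z = 42 mm in the ramp's frame. Beyond it a short seat slopes down 12 degrees to the stop: a sleeve pushed over the crest rolls the last few mm into the seat and stays there by itself.
- stop (a point): point on the face of the blue full-width stop block at the upper end, midway between the lanes: x = +118 mm in the ramp's frame; the block is 24 mm thick, its top at z = 84 mm. A sleeve seated against the stop has its axis at x = +96, z = 62 mm in the ramp's frame.
- sleeve_long_mid (a point): centre of the longer bronze sleeve: plain cylinder 80 mm long, 44 mm outside diameter, about 0.5 kg, axis across the lane (its own y). It starts at the foot of either lane, leaning on the foot lip, axis 15 mm up the slope from the lip's face and 22 mm above the surface. It rolls freely: let go on the slope, it runs back down. Pushing it takes less than 10 N.
- sleeve_short_mid (a point): centre of the shorter bronze sleeve, 48 mm long and otherwise like the longer one, at the foot of the other lane; it stays there.
- bearing: bystander: ball-bearing ring, steel, 62 mm across, 16 mm high, lying flat beside the ramp; origin at the middle of its underside
- wrench: bystander: steel open-ended wrench lying beside the ramp; origin at the middle of its underside
- can: bystander: aerosol-size can, 64 mm across, 170 mm high; origin at the middle of its underside
- bottle: bystander: white plastic bottle, 70 mm across, 200 mm high; origin at the middle of its underside
- pot: bystander: open steel pot, 200 mm across, 130 mm high; origin at the middle of its underside
- driver: bystander: screwdriver lying on the bench; origin at the middle of its underside
- jar: bystander: jar with a lid, 70 mm across, 90 mm high; origin at the middle of its underside
There are look-alikes about, which are no part of the job. What is shaped like the part that bears sleeve_long_mid but blue or grey is not meant.

How it is judged:
By the outcome, as a careful person would: the job done as asked, in the order asked, and still so for the second after the job is handed in, with the robot touching nothing.
It also fails if it takes over 48 s, if anything falls off the work surface, if the arm or the gripper's body presses on something with over 40 N, if the wrist force passes 120 N, or if a joint passes its speed limit or range.

### The arm

A 7-joint arm with a two-finger parallel gripper is mounted at the origin on the work surface. World frame = base frame: x ahead of the robot, y to its left, z up, the work surface at z = 0. Lengths are in m, angles in rad, forces in N, time in s.
With the tool pointing down it reaches from about 0.4 to 0.9 m from the base axis. Payload 5.6 kg.
Tool frame: the origin (TCP) lies on the centre line of the jaws, within the pads' length; the fingertips stand 14 mm ahead of it and the grasp point (between the pads) lies 5 mm behind it; y points along the fingers, z is the direction in which the jaws open and shut, and the axes are right-handed (so a half turn about y gives the same grasp; the last joint's range is limited). The gripper opens to 92 mm and grips with 3 to 60 N. Pads are 20 mm wide; open, the fingers measure 128 mm over their backs; the gripper's body (75 mm by 189 mm) begins 69 mm behind the grasp point.
Start: joints at [-1.281, 0.468, -0.012, 1.603, 0.006, 1.071, -0.056], TCP at [0.212, 0.614, 0.229] pointing down, gripper open.
Joint ranges: [-2.53, 2.53], [-0.31, 2.02], [-1.57, 1.55], [0.28, 2.44], [-1.29, 4.43], [0.15, 1.84], [-2.92, 2.92]. Speed limits (rad/s): [2.57, 2.57, 3.14, 3.14, 3.14, 3.14, 3.14].

### API

Orientations are given as a unit quaternion [w, x, y, z].
In Python, from workcell import arm gives the robot as it stands.
- The arm moves only by the tool jog_arm, never from a script. Its argument "deltas" is a list that holds one entry, the list of rows, each a list of 7 numbers: the shift along the tool's x, y, z in cm, then the turn, a rotation vector about the tool's x, y, z in rad, then the opening, from 0 (shut) to 1 (fully open). In form: [[[dx, dy, dz, rx, ry, rz, grip], ...]]. A call has 1 to 8 rows; each row shifts and turns the pose as measured when the row begins, along the tool's axes as they then stand; what a row does not reach is not made up. A row lasts 1/12 s, in which the tool goes at most 41.7 mm and 7.16 degrees, less where a joint would pass 70% of its speed; a pose out of reach is approached as far as the arm can. A call with a gripper value outside its range is refused whole. The fingers move at their own pace and stop on an object; the grip force is fixed at half the most. Time passes only in rows, so rows that do not move let the fingers close. It gives the time, the measured TCP pose, the force and the opening at its end, in the units of the state.
- arm.sense(): the state, without advancing time (a new reading comes with each control period).
- arm.read_camera(name): name is "scene" or "side" or "wrist"; returns a dict with "image" (384x512x3 uint8, blue, green, red), "fx", "fy", "cx", "cy" (pixels), "R" (3x3) and "t" (3): a world point X has camera coordinates R X + t. Camera axes: x right, y down, z forward; pixel columns grow to the right and rows downward; lengths in m; the calibration is good to about 2 mm. A picture is of the moment at which its call begins. There is no depth.
- arm.finish_job(): hands the job in, once; it reports no verdict.
Trained networks look in a picture, given as the dict that the camera call returned (one of the last four; its "shot" number tells which), for a name from the list of things; names that differ only in an ending like _2 or _b are one class to them, and where a whole thing is asked for, a point or a joint stands for the part that bears it (a point fixed in the world has none). Each returns a list of dicts, best first, with "score" (0 to 1); they miss things now and then, are a little off and sometimes report something else, mostly with a low value. They report only what shows in the picture. A call takes as long as a camera call. They do not tell look-alikes from the thing itself.
- arm.find_in(picture, label): "bbox" ([left, top, width, height] in pixels, round what is visible of it).
- arm.mark_of(picture, label): "pixel" ([column, row] in pixels: a listed point, or the origin of a listed thing).
The state is a dict: "time_s": time; "q": joint angles; "joint_vel": joint speeds; "effort": joint torques, N m; "ee_pos": TCP position; "eef_rot": TCP orientation; "wrist_force": force on the tool from outside, world axes, zero at the start; "ft_torque": the same for the moment, N m; "gripper_width": opening from 0.0 (shut) to 1.0 (fully open).
Only numpy, scipy, OpenCV 4.12 (cv2) and the standard library are available. Lean on these libraries where they do the work, as an engineer would, in place of code of your own. Each camera call takes 0.05 s, during which the arm holds its last target.

## Working session

There is one attempt and no reset: what is moved stays moved. The work goes in short steps, Python scripts to look and compute and a tool call to move; the robot and the scene stay as the last step left them, time stands still between calls to the robot, and variables do not carry over. Pictures are saved under pics/ and viewed, and the job is handed in when it is done.

Besides the shell and the picture viewer there is one more tool, called after "Request:" as a command line: name --argument value ..., lists and objects as JSON in quotes. jog_arm: Moves the arm, as the interface text tells. Its arguments: {"type":"object","properties":{"deltas":{"type":"array","items":{"type":"array","items":{"type":"array","items":{"type":"number"}}}}},"required":["deltas"]}

```bash
mkdir -p pics; ls
cat > h.py <<'E'
from workcell import arm
import numpy as np, cv2
from scipy.spatial.transform import Rotation as Rn
def shot(n,f=None):
    p=arm.read_camera(n)
    if f: cv2.imwrite('pics/'+f+'.png',p['image'])
    return p
def proj(p,X):
    X=np.atleast_2d(X); c=X@np.array(p['R']).T+np.array(p['t'])
    return np.c_[p['fx']*c[:,0]/c[:,2]+p['cx'],p['fy']*c[:,1]/c[:,2]+p['cy']]
def ray(p,px):
    R=np.array(p['R']);t=np.array(p['t'])
    d=R.T@np.array([(px[0]-p['cx'])/p['fx'],(px[1]-p['cy'])/p['fy'],1]); return -R.T@t,d
def onz(p,px,z):
    o,d=ray(p,px); return o+d*(z-o[2])/d[2]
E
python3 - <<'E'
from h import *
s=arm.sense();print({k:np.round(v,3).tolist() for k,v in s.items()})
for n in ['scene','side','wrist']:
    p=shot(n,n+'0')
    print(n,'cam',np.round(-np.array(p['R']).T@np.array(p['t']),3),round(p['fx']))
    for l in ['ramp','deck','crest','stop','sleeve_long_mid','sleeve_short_mid']:
        print(l,[(np.round(m['pixel'],1).tolist(),round(m['score'],2)) for m in arm.mark_of(p,l)][:3])
E
```

```text
pics
{'time_s': 0.0, 'q': [-1.281, 0.468, -0.012, 1.604, 0.006, 1.071, -0.056], 'joint_vel': [-0.001, -0.0, -0.001, 0.002, 0.0, 0.0, 0.001], 'effort': [-0.001, -52.057, -0.013, -24.375, -0.057, 0.017, 0.0], 'ee_pos': [0.212, 0.614, 0.228], 'eef_rot': [-0.697, 0.698, -0.117, 0.117], 'wrist_force': [0.305, -0.644, -0.486], 'ft_torque': [-0.029, -0.037, 0.035], 'gripper_width': 0.998}
scene cam [1.152 0.387 1.268] 446
ramp [([255.6, 220.2], 0.8), ([396.1, 239.5], 0.35)]
deck [([231.2, 194.6], 0.63)]
crest [([280.7, 233.4], 0.56)]
stop [([288.8, 230.7], 0.59)]
sleeve_long_mid [([279.7, 159.3], 0.79), ([202.1, 165.6], 0.78), ([241.2, 184.4], 0.62)]
sleeve_short_mid [([220.6, 202.9], 0.75)]
side cam [ 0.027 -0.666  0.733] 348
ramp [([251.0, 199.2], 0.68), ([253.7, 210.2], 0.19)]
deck [([270.1, 213.9], 0.65), ([350.4, 312.2], 0.39)]
crest [([239.0, 173.3], 0.8)]
stop [([237.2, 162.9], 0.6)]
sleeve_long_mid [([235.9, 254.5], 0.94), ([258.5, 210.9], 0.78), ([289.5, 245.5], 0.74)]
sleeve_short_mid [([281.0, 203.7], 0.74)]
wrist cam [0.148 0.636 0.384] 328
ramp []
deck []
crest []
stop []
sleeve_long_mid []
sleeve_short_mid []
```

View pics/scene0.png

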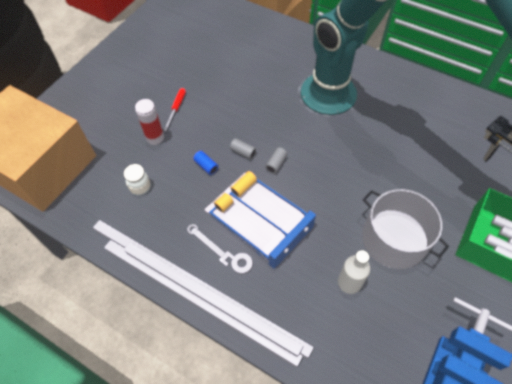

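View pics/side0.png

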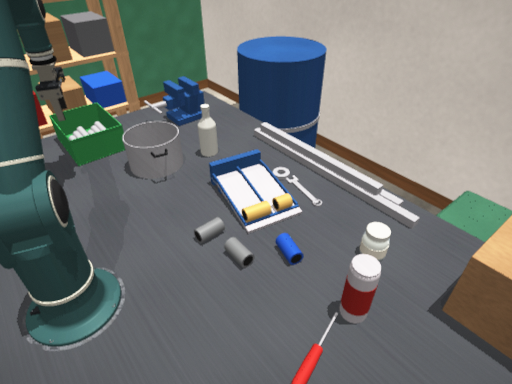

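```bash
cat >> h.py <<'E'
c7,s7=np.cos(np.radians(7)),np.sin(np.radians(7))
def dk(x,y,z): return np.array([-125+x*c7-z*s7,y,16+x*s7+z*c7])/1000
def r2w(P,P0=None):
    P=np.atleast_2d(P); x,y,a=P0
    return P@Rn.from_euler('z',a).as_matrix().T+[x,y,0]
E
python3 - <<'E'
from h import *
from scipy.optimize import least_squares
sh=[shot('scene'),shot('side')]
obs=[];
M={'ramp':[0,0,0],'deck':dk(0,0,0),'crest':[.085,0,.042],'sleeve_long_mid':dk(15,46,22),'sleeve_short_mid':dk(15,-46,22)}
near={'scene':(255,210),'side':(258,200)}
for i,p in enumerate(sh):
    for l,P in M.items():
        ms=arm.mark_of(p,l)
        if l=='sleeve_long_mid':
            tgt=[(245,183),(257,211)][i]; ms=sorted(ms,key=lambda m:np.hypot(*(np.array(m['pixel'])-tgt)))
        obs.append((i,l,P,np.array(ms[0]['pixel'])))
f=lambda v:np.concatenate([proj(sh[i],r2w(P,v))[0]-px for i,l,P,px in obs])
best=None
for a in np.arange(-3,3,.7):
    r=least_squares(f,[.6,.1,a],loss='soft_l1')
    if best is None or r.cost<best.cost: best=r
print(best.x,best.cost)
for o,e in zip(obs,f(best.x).reshape(-1,2)): print(o[0],o[1],e.round(1))
v=best.x; np.save('ramp.npy',v)
for i,p in enumerate(sh):
    im=cv2.resize(p['image'],None,fx=4,fy=4,interpolation=cv2.INTER_CUBIC)
    def line(A,B,c):
        q=proj(p,r2w(np.array([A,B]),v)); a,b=[tuple(int(t) for t in (u+.5)*4) for u in q]; cv2.line(im,a,b,c,1)
    for y in(-95,-89,-3,3,89,95):
        line(dk(0,y,10 ),dk(212,y,10),(0,0,255))
    line(dk(-28,-95,0),dk(-28,95,0),(0,255,0)); line(dk(0,-95,6),dk(0,95,6),(0,255,0))
    for x in(.118,.142): line([x,-.095,.084],[x,.095,.084],(255,0,255))
    for y0,L in((46,80),(-46,48)):
        for s in(-1,1):
            pts=[dk(15+22*np.cos(t),y0+s*L/2,22+22*np.sin(t)) for t in np.linspace(0,6.28,25)]
            for a,b in zip(pts[:-1],pts[1:]): line(a,b,(0,255,255) if s>0 else (255,255,0))
    u=proj(p,r2w([0,0,.04],v))[0]*4; x0,y0=int(u[0]-300),int(u[1]-250)
    cv2.imwrite(f'pics/ov{i}.png',im[max(y0,0):y0+500,max(x0,0):x0+600]); print(x0/4,y0/4)
E
```

```text
[ 0.59344618  0.04898367 -4.9517537 ] 46.1770795414433
0 ramp [-1.1  0.4]
0 deck [ 2.7 -2.8]
0 crest [ 0.4 -1. ]
0 sleeve_long_mid [-1.4 33. ]
0 sleeve_short_mid [-0.2  0.1]
1 ramp [-1.7 -0.2]
1 deck [-4.9  2.7]
1 crest [1.  0.3]
1 sleeve_long_mid [ 0.7 -1.2]
1 sleeve_short_mid [ 0.2 -0.9]
184.5 150.75
176.25 124.5
```

View pics/ov0.png

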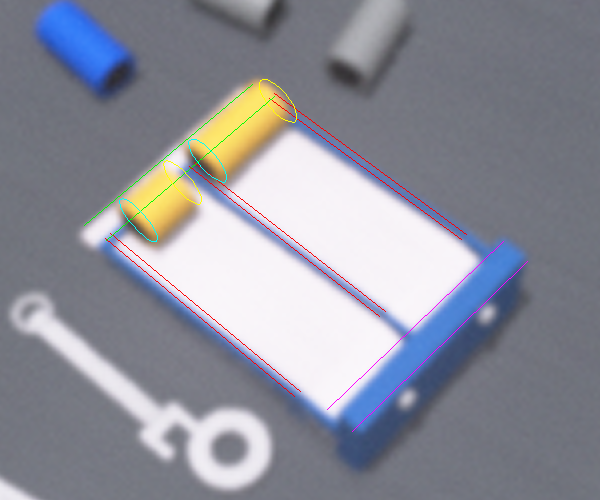

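View pics/ov1.png

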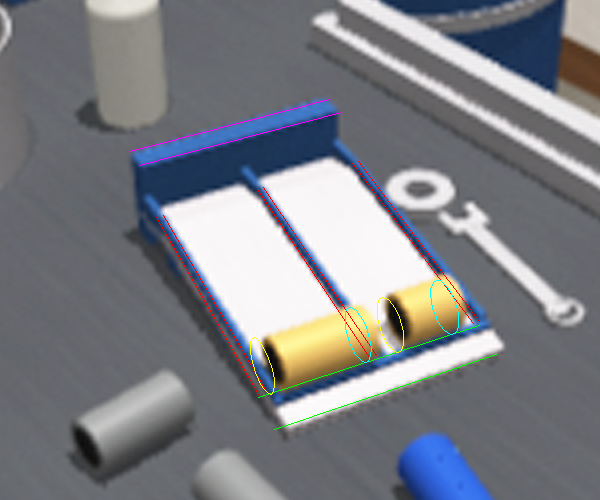

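Run:
```python
from h import *
for n,(x,y,w,h) in {'scene':(200,165,120,105),'side':(203,143,105,95)}.items():
    p=shot(n); im=cv2.resize(p['image'][y:y+h,x:x+w],None,fx=6,fy=6,interpolation=cv2.INTER_CUBIC)
    for k in range(0,w,20): cv2.putText(im,str(x+k),(k*6,10),0,.35,(0,255,0),1); cv2.line(im,(k*6,0),(k*6,h*6),(0,200,0),1)
    for k in range(0,h,20): cv2.putText(im,str(y+k),(0,k*6+10),0,.35,(0,255,0),1); cv2.line(im,(0,k*6),(w*6,k*6),(0,200,0),1)
    cv2.imwrite(f'pics/z_{n}.png',im[:600])
```

```text
(no output)
```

View pics/z_scene.png

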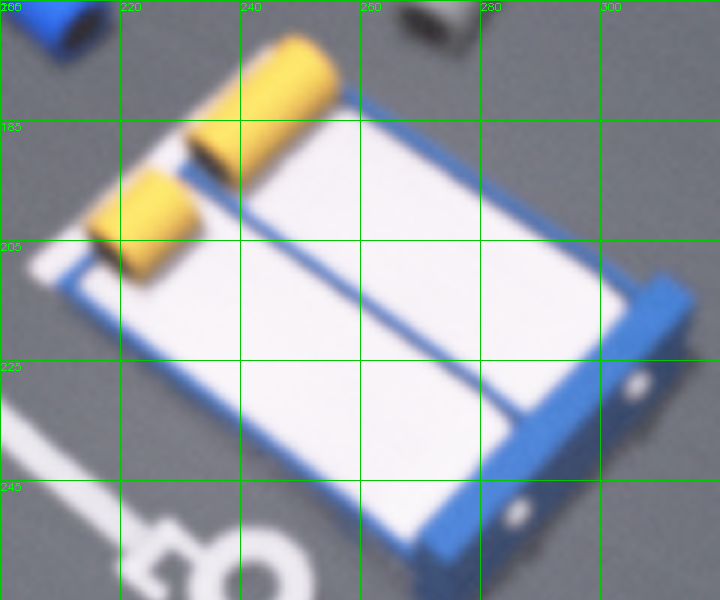

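View pics/z_side.png

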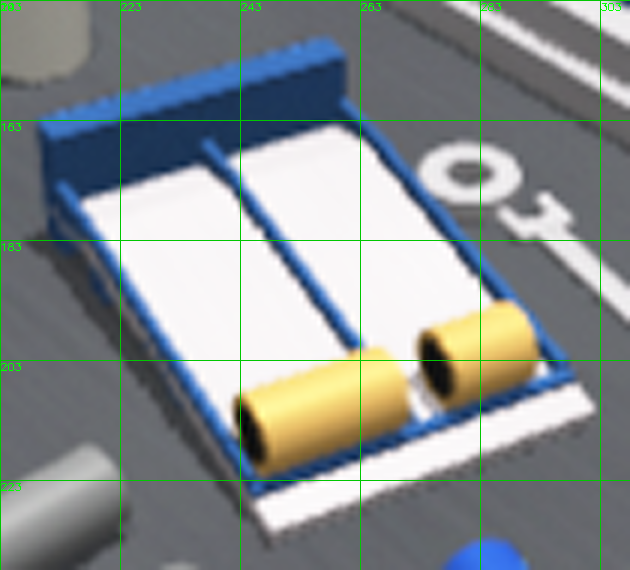

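Run:
```python
from h import *
from scipy.optimize import least_squares
sh=[shot('scene'),shot('side')]
F=lambda x,y:[x,y,.084]
obs=[(0,F(.118,.095),309.2,210.3),(0,F(.142,.095),315.5,214.7),(0,F(.142,-.095),273.8,258.7),(0,F(.118,-.095),269.2,255),(0,dk(-28,-95,0),205.3,209.7),
(1,F(.118,.095),211.3,166),(1,F(.142,.095),209.7,163.5),(1,F(.118,-.095),260.5,152.2),(1,F(.142,-.095),258,149.7),(1,dk(-28,95,0),248.3,231.8),(1,dk(-28,-95,0),302.2,211)]
f=lambda v:np.concatenate([proj(sh[o[0]],r2w(o[1],v))[0]+.0-(np.array(o[2:])-.4) for o in obs])
v0=np.load('ramp.npy'); r=least_squares(f,v0,loss='soft_l1'); v=r.x; v[2]=(v[2]+np.pi)%(2*np.pi)-np.pi
print(v0,v,np.degrees(v[2]));print(f(v).reshape(-1,2).round(1).tolist())
for k in (0,1):
    ff=lambda v:f(v).reshape(-1,2)[[o[0]==k for o in obs]].ravel()
    print(k,least_squares(ff,v,loss='soft_l1').x)
np.save('ramp.npy',v)
for i,p in enumerate(sh):
    im=cv2.resize(p['image'],None,fx=4,fy=4,interpolation=cv2.INTER_CUBIC)
    def line(A,B,c):
        q=proj(p,r2w(np.array([A,B]),v)); a,b=[tuple(int(t) for t in (u+.5)*4) for u in q]; cv2.line(im,a,b,c,1)
    for y in(-95,-89,-3,3,89,95):
        line(dk(0,y,10 ),dk(212,y,10),(0,0,255))
    line(dk(-28,-95,0),dk(-28,95,0),(0,255,0)); line(dk(0,-95,6),dk(0,95,6),(0,255,0))
    for x in(.118,.142): line([x,-.095,.084],[x,.095,.084],(255,0,255))
    for y0,L in((46,80),(-46,48)):
        for s in(-1,1):
            pts=[dk(15+22*np.cos(t),y0+s*L/2,22+22*np.sin(t)) for t in np.linspace(0,6.28,25)]
            for a,b in zip(pts[:-1],pts[1:]): line(a,b,(0,255,255) if s>0 else (255,255,0))
    u=proj(p,r2w([0,0,.04],v))[0]*4; x0,y0=int(u[0]-300),int(u[1]-250)
    cv2.imwrite(f'pics/ow{i}.png',im[max(y0,0):y0+500,max(x0,0):x0+600]); print(x0/4,y0/4)
    for l in ['can','bottle','pot','bearing','jar']:
        b=arm.mark_of(p,l)
        if b: print(i,l,onz(p,b[0]['pixel'],0).round(3),round(b[0]['score'],2))
```

```text
[ 0.59344618  0.04898367 -4.9517537 ] [0.59732753 0.04850195 1.37217745] 78.61997674961623
[[0.3, -0.2], [0.2, 0.2], [0.2, 0.3], [-1.6, -1.2], [-1.1, 0.2], [-0.0, 0.2], [-1.1, -0.7], [0.3, -0.2], [-0.4, -0.7], [0.0, -0.3], [0.0, 0.3]]
0 [0.59701873 0.04932567 1.37186203]
1 [0.59710086 0.04737395 1.37097638]
183.75 151.5
0 can [ 0.518 -0.446  0.   ] 0.58
0 bottle [0.648 0.381 0.   ] 0.71
0 pot [0.442 0.446 0.   ] 0.97
0 bearing [0.749 0.086 0.   ] 0.69
0 jar [ 0.683 -0.352  0.   ] 0.82
177.25 124.0
1 can [ 0.498 -0.44   0.   ] 0.57
1 bottle [0.665 0.371 0.   ] 0.92
1 pot [0.441 0.454 0.   ] 0.83
1 bearing [ 0.502 -0.437  0.   ] 0.71
1 jar [ 0.688 -0.366  0.   ] 0.89
```

View pics/ow0.png

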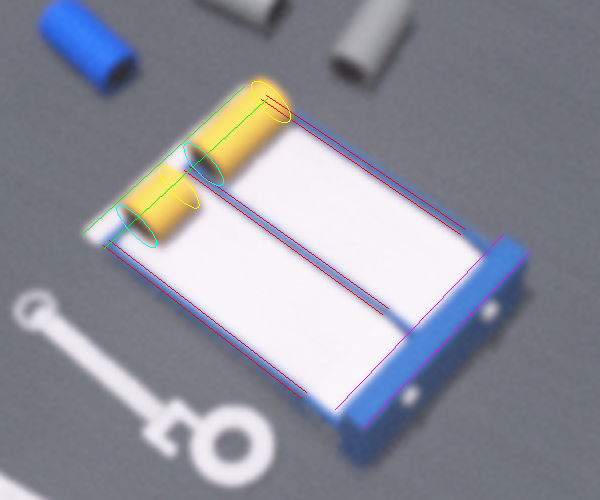

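View pics/ow1.png

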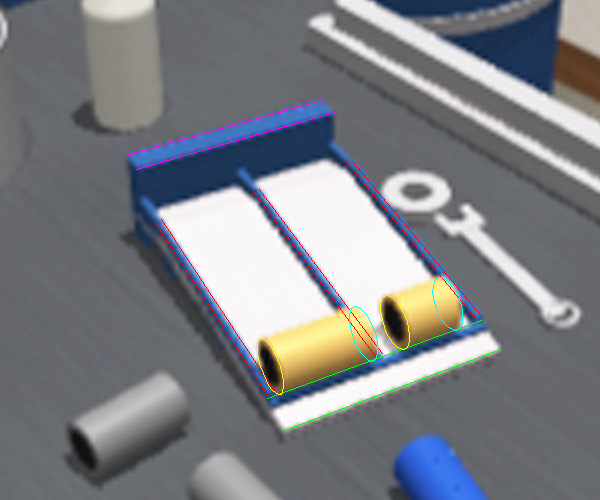

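```bash
cat >> h.py <<'E'
v=np.load('ramp.npy') if __import__('os').path.exists('ramp.npy') else None
def ramp_dirs():
    A=Rn.from_euler('z',v[2]).as_matrix(); return A[:,0],A[:,1]
def goalR(s):
    ux,uy=ramp_dirs(); y=np.array([0,0,-1.]); best=None
    R0=Rn.from_quat(s['eef_rot'],scalar_first=True)
    for sg in(1,-1):
        z=sg*uy; M=np.c_[np.cross(y,z),y,z]; d=(R0.inv()*Rn.from_matrix(M)).as_rotvec()
        print('turn option',sg,d.round(3), 'x.ux',round(M[:,0]@ux,2))
    return R0
def rep(goal_dk=None,goal_w=None):
    """goal_dk = tip position in deck frame mm"""
    s=arm.sense(); R0=goalR(s); p=np.array(s['ee_pos'])
    tip=p+R0.apply([0,.014,0])
    A=Rn.from_euler('z',v[2]); r=A.inv().apply(tip-[v[0],v[1],0])*1000; q=r-[-125,0,16]
    d=[q[0]*c7+q[2]*s7,q[1],-q[0]*s7+q[2]*c7]
    print('t',s['time_s'],'pos',p.round(4),'tip deck mm',np.round(d,1),'F',np.round(s['wrist_force'],1),'grip',round(s['gripper_width'],2))
    if goal_dk is not None: goal_w=r2w(dk(*goal_dk),v)[0]
    if goal_w is not None: print('goal tip',goal_w.round(4),'shift tool cm',(R0.inv().apply(goal_w-tip)*100).round(2),'tilt y',R0.apply([0,1,0]).round(3))
E
python3 - <<'E'
from h import *
print(arm.sense()['q'])
rep(goal_dk=(-45,46,120))
E
```

```text
[-1.2810354   0.46748736 -0.01158111  1.60271771  0.00596993  1.07136609
 -0.05628029]
turn option 1 [-0.    -1.705  0.   ] x.ux 1.0
turn option -1 [-0.     1.437 -0.   ] x.ux -1.0
t 2.35 pos [0.2124 0.6143 0.2286] tip deck mm [623.5 489.  123.5] F [-1.   0.3 -0.1] grip 1.0
goal tip [ 0.5159 -0.1231  0.1296] shift tool cm [ 52.78   8.49 -59.78] tilt y [ 0.  0. -1.]
```

Request:
jog_arm --deltas '[[[0, 0, 0, 0, 0.12, 0, 0.3], [0, 0, 0, 0, 0.12, 0, 0.3], [0, 0, 0, 0, 0.12, 0, 0.3], [0, 0, 0, 0, 0.12, 0, 0.3], [0, 0, 0, 0, 0.12, 0, 0.3], [0, 0, 0, 0, 0.12, 0, 0.3], [0, 0, 0, 0, 0.12, 0, 0.3], [0, 0, 0, 0, 0.12, 0, 0.3]]]'

```text
time_s: 3.02
ee_pos: [0.2125, 0.6143, 0.2287]
eef_rot: [-0.556, 0.557, -0.437, 0.436]
wrist_force: [-0.6, -1.0, -0.4]
gripper_width: 0.441
```

Request:
jog_arm --deltas '[[[0, 0, 0, 0, 0.12, 0, 0.3], [0, 0, 0, 0, 0.12, 0, 0.3], [0, 0, 0, 0, 0.12, 0, 0.3], [0, 0, 0, 0, 0.12, 0, 0.3]]]'

```text
time_s: 3.35
ee_pos: [0.2122, 0.6144, 0.2288]
eef_rot: [0.431, -0.431, 0.561, -0.56]
wrist_force: [1.3, -0.1, -0.2]
gripper_width: 0.299
```

```bash
python3 -c "
from h import *
print(arm.sense()['q']); rep(goal_dk=(-45,46,150))"
```

```text
[-1.51006369  0.47232271  0.30491019  1.62000937 -0.15759712  1.07295876
 -1.42013344]
turn option 1 [1.000e-03 3.081e+00 2.000e-03] x.ux 1.0
turn option -1 [ 0.001 -0.06  -0.001] x.ux -1.0
t 3.35 pos [0.2122 0.6144 0.2288] tip deck mm [623.5 489.2 123.8] F [ 1.3 -0.1 -0.2] grip 0.3
goal tip [ 0.5151 -0.1267  0.1594] shift tool cm [63.88  5.45 48.27] tilt y [-0.001  0.001 -1.   ]
```

Request:
jog_arm --deltas '[[[3.2, 0, 2.4, 0, 0, 0, 0.3], [3.2, 0, 2.4, 0, 0, 0, 0.3], [3.2, 0, 2.4, 0, 0, 0, 0.3], [3.2, 0, 2.4, 0, 0, 0, 0.3], [3.2, 0, 2.4, 0, 0, 0, 0.3], [3.2, 0, 2.4, 0, 0, 0, 0.3], [3.2, 0, 2.4, 0, 0, 0, 0.3], [3.2, 0, 2.4, 0, 0, 0, 0.3]]]'

```text
time_s: 4.02
ee_pos: [0.3295, 0.3153, 0.2258]
eef_rot: [0.436, -0.434, 0.559, -0.556]
wrist_force: [1.2, 0.3, -0.1]
gripper_width: 0.302
```

```bash
python3 -c "
from h import *
print(arm.sense()['q']); rep(goal_dk=(-45,46,150))"
```

```text
[-1.22551577  0.13358326  0.42990134  2.08606832 -0.07522659  0.93248431
 -1.00038651]
turn option 1 [0.008 3.094 0.004] x.ux 1.0
turn option -1 [ 0.003 -0.047 -0.005] x.ux -1.0
t 4.0167 pos [0.3295 0.3153 0.2258] tip deck mm [355.2 315.2 153.7] F [ 1.2  0.3 -0.1] grip 0.3
goal tip [ 0.5151 -0.1267  0.1594] shift tool cm [38.38  4.97 28.79] tilt y [-0.002  0.005 -1.   ]
```

Request:
jog_arm --deltas '[[[3.2, 0, 2.4, 0, -0.01, 0, 0.3], [3.2, 0, 2.4, 0, -0.01, 0, 0.3], [3.2, 0, 2.4, 0, -0.01, 0, 0.3], [3.2, 0, 2.4, 0, -0.01, 0, 0.3], [3.2, 0, 2.4, 0, -0.01, 0, 0.3], [3.2, 0, 2.4, 0, 0, 0, 0.3], [3.2, 0, 2.4, 0, 0, 0, 0.3], [3.2, 0, 2.4, 0, 0, 0, 0.3]]]'

```text
time_s: 4.68
ee_pos: [0.4662, 0.0113, 0.2266]
eef_rot: [0.455, -0.445, 0.548, -0.542]
wrist_force: [1.0, 1.4, 0.1]
gripper_width: 0.296
```

```bash
python3 -c "
from h import *
print(arm.sense()['q']); rep(goal_dk=(-45,46,100))"
```

```text
[-0.73587499  0.16595163  0.72914745  2.07871943 -0.15643226  0.93943144
 -0.11161942]
turn option 1 [-2.600e-02 -3.133e+00  3.000e-03] x.ux 1.0
turn option -1 [-0.002  0.008 -0.017] x.ux -1.0
t 4.6833 pos [0.4662 0.0113 0.2266] tip deck mm [ 86.3 121.2 187.5] F [1.  1.4 0.1] grip 0.3
goal tip [ 0.5163 -0.1207  0.1098] shift tool cm [12.2  10.09  7.4 ] tilt y [ 0.005  0.016 -1.   ]
```

Request:
jog_arm --deltas '[[[3.1, 0, 1.9, 0, 0, 0, 0.3], [3.1, 0, 1.9, 0, 0, -0.01, 0.3], [3.1, 0, 1.9, 0, 0, -0.005, 0.3], [2.9, 0, 1.7, 0, 0, 0, 0.3], [0, 0, 0, 0, 0, 0, 0.3]]]'

```text
time_s: 5.1
ee_pos: [0.5198, -0.1378, 0.2278]
eef_rot: [-0.45, 0.446, -0.544, 0.55]
wrist_force: [-0.5, 0.9, -0.3]
gripper_width: 0.303
```

```bash
python3 -c "
from h import *
print(arm.sense()['q']); rep(goal_dk=(-42,46,60))"
```

```text
[-0.44216413  0.32743999  0.78381889  1.92542738 -0.2750148   0.98816884
  0.26747021]
turn option 1 [-2.000e-03  3.141e+00 -1.500e-02] x.ux 1.0
turn option -1 [-0.009 -0.     0.001] x.ux -1.0
t 5.1 pos [ 0.5198 -0.1378  0.2278] tip deck mm [-48.4  39.1 205.2] F [-0.5  0.9 -0.3] grip 0.3
goal tip [ 0.5179 -0.113   0.0704] shift tool cm [-2.42 14.32 -0.82] tilt y [ 0.009 -0.003 -1.   ]
```

Request:
jog_arm --deltas '[[[-0.6, 3.5, -0.2, -0.009, 0, 0, 0.3], [-0.6, 3.5, -0.2, 0, 0, 0, 0.3], [-0.6, 3.5, -0.2, 0, 0, 0, 0.3], [-0.6, 3.5, -0.2, 0, 0, 0, 0.3], [0, 0, 0, 0, 0, 0, 0.3]]]'

```text
time_s: 5.52
ee_pos: [0.5213, -0.1162, 0.086]
eef_rot: [-0.448, 0.444, -0.546, 0.552]
wrist_force: [-1.6, 0.6, 0.0]
gripper_width: 0.303
```

```bash
python3 -c "
from h import *
shot('side','s2');shot('scene','c2');shot('wrist','w2');rep(goal_dk=(-30,46,11))"
```

```text
turn option 1 [-0.     3.132 -0.034] x.ux 1.0
turn option -1 [-0.022 -0.009  0.   ] x.ux -1.0
t 5.6667 pos [ 0.5261 -0.1193  0.0926] tip deck mm [-45.5  36.4  68.7] F [ 0.3 -1.1 -0.1] grip 0.3
goal tip [ 0.5214 -0.0955  0.0233] shift tool cm [-2.24  5.51 -1.1 ] tilt y [ 0.021 -0.005 -1.   ]
```

View pics/s2.png

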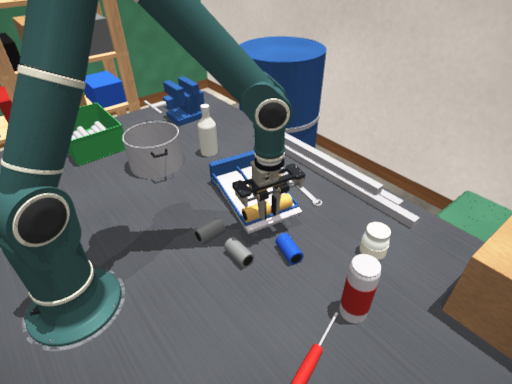

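View pics/w2.png

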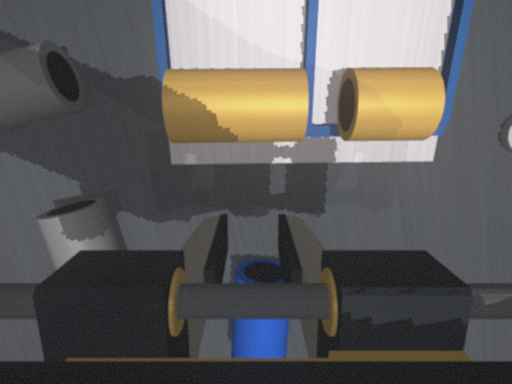

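View pics/c2.png

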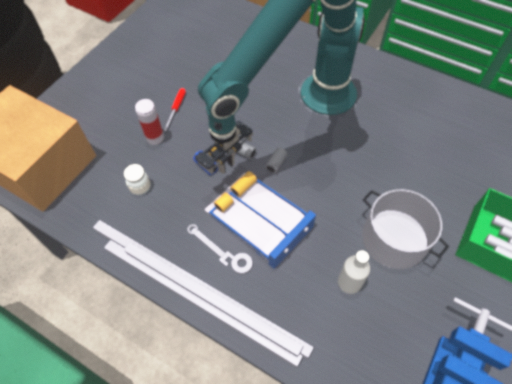

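Request:
jog_arm --deltas '[[[0, 0, -0.6, -0.01, 0, 0, 0.3], [0, 0.5, -0.5, -0.01, 0, 0, 0.3], [0, 1.5, 0, 0, 0, 0, 0.3], [-0.3, 1.5, 0, 0, 0, 0, 0.3], [-0.3, 1.0, 0, 0, 0, 0, 0.3], [0, 0, 0, 0, 0, 0, 0.3]]]'

```text
time_s: 6.17
ee_pos: [0.5236, -0.1126, 0.0572]
eef_rot: [-0.451, 0.439, -0.545, 0.554]
wrist_force: [-0.1, 0.1, -0.9]
gripper_width: 0.3
```

```bash
python3 -c "
from h import *
rep(goal_dk=(-30,46,11))"
```

```text
turn option 1 [ 0.007  3.131 -0.031] x.ux 1.0
turn option -1 [-0.02  -0.01  -0.005] x.ux -1.0
t 6.1667 pos [ 0.5236 -0.1126  0.0572] tip deck mm [-43.8  40.2  32.8] F [-0.1  0.1 -0.9] grip 0.3
goal tip [ 0.5214 -0.0955  0.0233] shift tool cm [-1.62  1.99 -0.63] tilt y [ 0.021  0.    -1.   ]
```

Request:
jog_arm --deltas '[[[-0.4, 0.9, -0.5, -0.03, 0, 0, 0.3], [-0.4, 0.7, -0.4, -0.01, 0, 0, 0.3], [-0.4, 0.3, 0, 0, 0, 0, 0.3], [0, 0, 0, 0, 0, 0, 0.3], [0, 0, 0, 0, 0, 0, 0.3]]]'

```text
time_s: 6.58
ee_pos: [0.5182, -0.0976, 0.0389]
eef_rot: [0.442, -0.448, 0.556, -0.542]
wrist_force: [-0.1, 0.2, 0.2]
gripper_width: 0.298
```

```bash
python3 -c "
from h import *
rep(goal_dk=(-24,46,12))"
```

```text
turn option 1 [0.009 3.131 0.033] x.ux 1.0
turn option -1 [ 0.021 -0.01  -0.006] x.ux -1.0
t 6.5833 pos [ 0.5182 -0.0976  0.0389] tip deck mm [-32.5  49.   12.9] F [-0.1  0.2  0.2] grip 0.3
goal tip [ 0.5226 -0.0898  0.025 ] shift tool cm [-0.85 -0.01  0.29] tilt y [-0.019  0.01  -1.   ]
```

Request:
jog_arm --deltas '[[[-0.3, -0.04, 0.1, 0.01, 0, 0, 0.3], [-0.3, -0.04, 0.1, 0.01, -0.005, 0, 0.3], [-0.3, -0.04, 0.1, 0, -0.005, 0, 0.3], [-0.3, -0.04, 0, 0, 0, 0, 0.3], [-0.3, -0.04, 0, 0, 0, 0, 0.3], [-0.3, -0.04, 0, 0, 0, 0, 0.3]]]'

```text
time_s: 7.08
ee_pos: [0.5258, -0.0806, 0.0427]
eef_rot: [0.45, -0.446, 0.547, -0.547]
wrist_force: [0.7, -3.9, 2.5]
gripper_width: 0.3
```

```bash
python3 -c "
from h import *
rep(goal_dk=(30,46,14));shot('side','s3')"
```

```text
turn option 1 [ 0.007  3.141 -0.005] x.ux 1.0
turn option -1 [-0.003 -0.    -0.004] x.ux -1.0
t 7.0833 pos [ 0.5258 -0.0806  0.0427] tip deck mm [-14.   44.6  14.5] F [ 0.7 -3.9  2.5] grip 0.3
goal tip [ 0.5331 -0.0374  0.0336] shift tool cm [-4.37 -0.47 -0.14] tilt y [ 0.004  0.004 -1.   ]
```

View pics/s3.png

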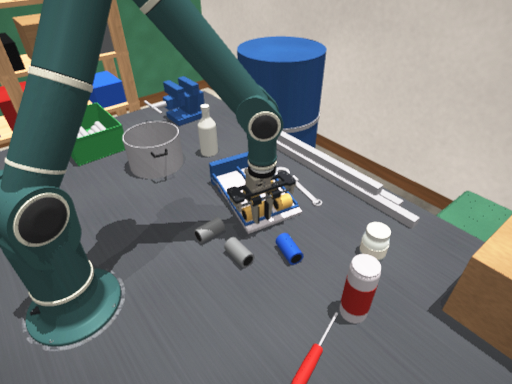

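Request:
jog_arm --deltas '[[[-0.35, -0.04, -0.05, 0, 0, 0, 0.3], [-0.35, -0.04, -0.05, 0, 0, 0, 0.3], [-0.35, -0.04, 0, 0, 0, 0, 0.3], [-0.35, -0.04, 0, 0, 0, 0, 0.3], [-0.35, -0.04, 0, 0, 0, 0, 0.3], [-0.35, -0.04, 0, 0, 0, 0, 0.3], [-0.35, -0.04, 0, 0, 0, 0, 0.3], [-0.35, -0.04, 0, 0, 0, 0, 0.3]]]'

```text
time_s: 7.8
ee_pos: [0.5313, -0.0534, 0.0471]
eef_rot: [-0.449, 0.445, -0.546, 0.549]
wrist_force: [-1.2, -2.6, 2.3]
gripper_width: 0.302
```

```bash
python3 -c "
from h import *
rep(goal_dk=(60,46,14));shot('wrist','w4')"
```

```text
turn option 1 [ 2.000e-03  3.139e+00 -9.000e-03] x.ux 1.0
turn option -1 [-0.006 -0.003 -0.001] x.ux -1.0
t 7.8 pos [ 0.5313 -0.0534  0.0471] tip deck mm [14.1 44.6 15.5] F [-1.2 -2.6  2.3] grip 0.3
goal tip [ 0.539  -0.0083  0.0372] shift tool cm [-4.58 -0.4  -0.15] tilt y [ 0.006  0.    -1.   ]
```

View pics/w4.png

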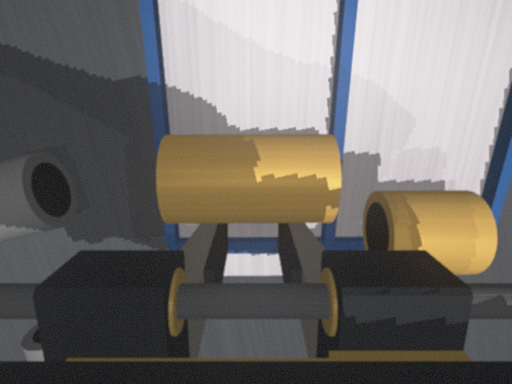

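Request:
jog_arm --deltas '[[[-0.4, -0.04, -0.05, 0, 0, 0, 0.3], [-0.4, -0.04, -0.05, 0, 0, 0, 0.3], [-0.4, -0.04, 0, 0, 0, 0, 0.3], [-0.4, -0.04, 0, 0, 0, 0, 0.3], [-0.4, -0.04, 0, 0, 0, 0, 0.3], [-0.4, -0.04, 0, 0, 0, 0, 0.3], [-0.4, -0.04, 0, 0, 0, 0, 0.3], [-0.4, -0.04, 0, 0, 0, 0, 0.3]]]'

```text
time_s: 8.52
ee_pos: [0.537, -0.018, 0.0506]
eef_rot: [-0.449, 0.446, -0.547, 0.549]
wrist_force: [0.2, -2.7, 1.3]
gripper_width: 0.297
```

```bash
python3 -c "
from h import *
rep(goal_dk=(90,46,14))"
```

```text
turn option 1 [ 2.000e-03  3.139e+00 -8.000e-03] x.ux 1.0
turn option -1 [-0.005 -0.002 -0.002] x.ux -1.0
t 8.5167 pos [ 0.537  -0.018   0.0506] tip deck mm [50.1 45.9 14.6] F [ 0.2 -2.7  1.3] grip 0.3
goal tip [0.5449 0.0209 0.0409] shift tool cm [-3.97 -0.42 -0.02] tilt y [ 0.006  0.    -1.   ]
```

Request:
jog_arm --deltas '[[[-0.4, -0.045, 0, 0, 0, 0, 0.3], [-0.4, -0.045, 0, 0, 0, 0, 0.3], [-0.4, -0.045, 0, 0, 0, 0, 0.3], [-0.4, -0.045, 0, 0, 0, 0, 0.3], [-0.4, -0.045, 0, 0, 0, 0, 0.3], [-0.4, -0.045, 0, 0, 0, 0, 0.3], [-0.4, -0.045, 0, 0, 0, 0, 0.3], [-0.4, -0.045, 0, 0, 0, 0, 0.3]]]'

```text
time_s: 9.18
ee_pos: [0.5437, 0.0169, 0.0545]
eef_rot: [-0.449, 0.446, -0.547, 0.549]
wrist_force: [-0.0, -3.3, 1.2]
gripper_width: 0.297
```

```bash
python3 -c "
from h import *
rep(goal_dk=(120,46,14));shot('wrist','w5')"
```

```text
turn option 1 [ 2.000e-03  3.139e+00 -7.000e-03] x.ux 1.0
turn option -1 [-0.005 -0.002 -0.002] x.ux -1.0
t 9.1833 pos [0.5437 0.0169 0.0545] tip deck mm [85.9 46.3 14.2] F [-0.  -3.3  1.2] grip 0.3
goal tip [0.5507 0.0501 0.0445] shift tool cm [-3.39 -0.39  0.02] tilt y [ 0.005  0.001 -1.   ]
```

View pics/w5.png

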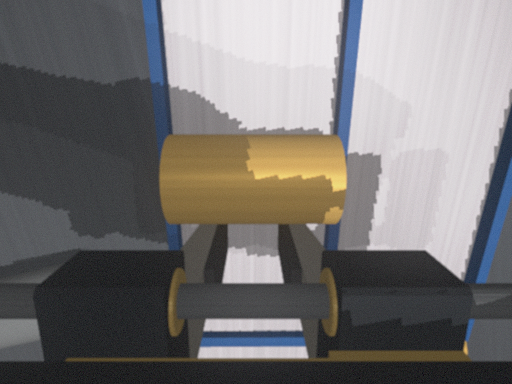

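Request:
jog_arm --deltas '[[[-0.4, -0.045, 0, 0, 0, 0, 0.3], [-0.4, -0.045, 0, 0, 0, 0, 0.3], [-0.4, -0.045, 0, 0, 0, 0, 0.3], [-0.4, -0.045, 0, 0, 0, 0, 0.3], [-0.4, -0.045, 0, 0, 0, 0, 0.3], [-0.4, -0.045, 0, 0, 0, 0, 0.3], [-0.4, -0.045, 0, 0, 0, 0, 0.3], [-0.4, -0.045, 0, 0, 0, 0, 0.3]]]'

```text
time_s: 9.9
ee_pos: [0.5504, 0.0519, 0.0585]
eef_rot: [-0.449, 0.446, -0.547, 0.548]
wrist_force: [0.1, -3.5, 1.0]
gripper_width: 0.295
```

```bash
python3 -c "
from h import *
rep(goal_dk=(170,46,14))"
```

```text
turn option 1 [ 3.00e-03  3.14e+00 -6.00e-03] x.ux 1.0
turn option -1 [-0.004 -0.002 -0.002] x.ux -1.0
t 9.9 pos [0.5504 0.0519 0.0585] tip deck mm [121.7  46.6  13.7] F [ 0.1 -3.5  1. ] grip 0.29
goal tip [0.5605 0.0988 0.0506] shift tool cm [-4.79 -0.61  0.05] tilt y [ 0.004  0.001 -1.   ]
```

Request:
jog_arm --deltas '[[[-0.4, -0.05, 0, 0, 0, 0, 0.3], [-0.4, -0.05, 0, 0, 0, 0, 0.3], [-0.4, -0.05, 0, 0, 0, 0, 0.3], [-0.4, -0.05, 0, 0, 0, 0, 0.3], [-0.4, -0.05, 0, 0, 0, 0, 0.3], [-0.4, -0.05, 0, 0, 0, 0, 0.3], [-0.4, -0.05, 0, 0, 0, 0, 0.3], [-0.4, -0.05, 0, 0, 0, 0, 0.3]]]'

```text
time_s: 10.57
ee_pos: [0.5571, 0.0869, 0.0629]
eef_rot: [-0.449, 0.446, -0.547, 0.548]
wrist_force: [0.0, -2.5, 2.2]
gripper_width: 0.3
```

```bash
python3 -c "
from h import *
rep(goal_dk=(180,46,14));shot('wrist','w6')"
```

```text
turn option 1 [ 2.00e-03  3.14e+00 -5.00e-03] x.ux 1.0
turn option -1 [-0.003 -0.002 -0.001] x.ux -1.0
t 10.5667 pos [0.5571 0.0869 0.0629] tip deck mm [157.6  47.   13.8] F [ 0.  -2.5  2.2] grip 0.3
goal tip [0.5625 0.1085 0.0518] shift tool cm [-2.22 -0.29  0.09] tilt y [ 0.003  0.001 -1.   ]
```

View pics/w6.png

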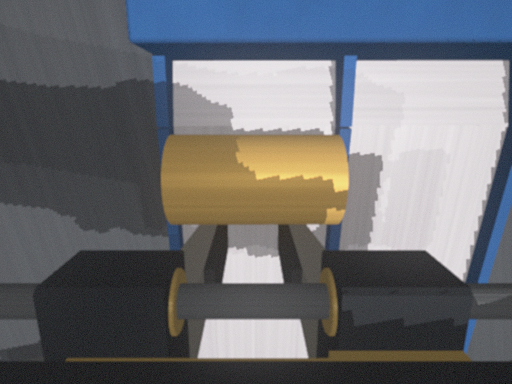

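Request:
jog_arm --deltas '[[[-0.3, -0.04, 0, 0, 0, 0, 0.3], [-0.3, -0.04, 0, 0, 0, 0, 0.3], [-0.3, -0.04, 0, 0, 0, 0, 0.3], [-0.3, -0.04, 0, 0, 0, 0, 0.3], [-0.3, -0.04, 0, 0, 0, 0, 0.3]]]'

```text
time_s: 11.03
ee_pos: [0.5602, 0.1037, 0.065]
eef_rot: [-0.449, 0.447, -0.547, 0.548]
wrist_force: [-0.4, -2.6, 2.3]
gripper_width: 0.299
```

```bash
python3 -c "
from h import *
rep(goal_dk=(180,46,14))"
```

```text
turn option 1 [ 3.000e-03  3.141e+00 -4.000e-03] x.ux 1.0
turn option -1 [-0.003 -0.001 -0.002] x.ux -1.0
t 11.0333 pos [0.5602 0.1037 0.065 ] tip deck mm [174.8  47.2  13.8] F [-0.4 -2.6  2.3] grip 0.3
goal tip [0.5625 0.1085 0.0518] shift tool cm [-0.51 -0.08  0.12] tilt y [ 0.003  0.001 -1.   ]
```

Request:
jog_arm --deltas '[[[-0.2, -0.03, 0, 0, 0, 0, 0.3], [-0.2, -0.03, 0, 0, 0, 0, 0.3], [-0.2, -0.03, 0, 0, 0, 0, 0.3]]]'

```text
time_s: 11.28
ee_pos: [0.5616, 0.1107, 0.066]
eef_rot: [-0.449, 0.447, -0.547, 0.547]
wrist_force: [0.1, -1.7, 1.2]
gripper_width: 0.299
```

```bash
python3 -c "
from h import *
rep(goal_dk=(185,46,14));shot('wrist','w7')"
```

```text
turn option 1 [ 3.000e-03  3.141e+00 -4.000e-03] x.ux 1.0
turn option -1 [-0.002 -0.001 -0.002] x.ux -1.0
t 11.2833 pos [0.5616 0.1107 0.066 ] tip deck mm [182.   47.3  13.9] F [ 0.1 -1.7  1.2] grip 0.3
goal tip [0.5635 0.1134 0.0524] shift tool cm [-0.29 -0.04  0.13] tilt y [ 0.003  0.002 -1.   ]
```

View pics/w7.png

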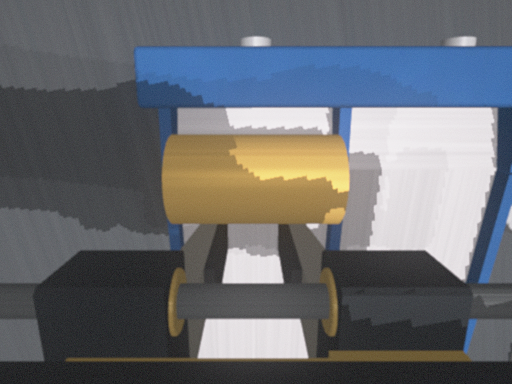

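Request:
jog_arm --deltas '[[[-0.2, -0.02, 0, 0, 0, 0, 0.3], [-0.2, -0.02, 0, 0, 0, 0, 0.3], [-0.1, 0, 0, 0, 0, 0, 0.3], [0, 0, 0, 0, 0, 0, 0.3]]]'

```text
time_s: 11.67
ee_pos: [0.5625, 0.1204, 0.066]
eef_rot: [0.45, -0.447, 0.548, -0.546]
wrist_force: [-0.1, 0.0, -0.8]
gripper_width: 0.298
```

```bash
python3 -c "
from h import *
shot('wrist','w8');rep(goal_dk=(185,46,14))"
```

```text
turn option 1 [-9.000e-03 -3.139e+00  2.000e-03] x.ux 1.0
turn option -1 [-0.001  0.002 -0.006] x.ux -1.0
t 11.7167 pos [0.5625 0.1204 0.066 ] tip deck mm [191.6  48.3  12.8] F [-0.2  0.6 -0.2] grip 0.3
goal tip [0.5635 0.1134 0.0524] shift tool cm [ 0.67 -0.04  0.23] tilt y [ 0.002  0.005 -1.   ]
```

View pics/w8.png

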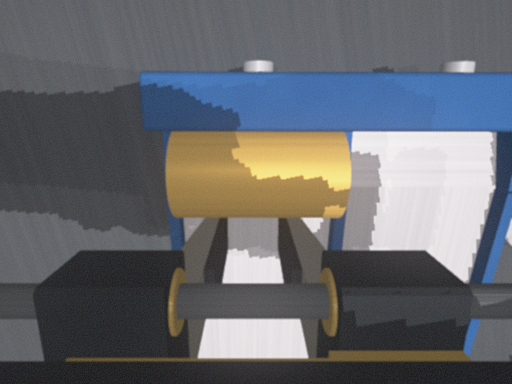

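Request:
jog_arm --deltas '[[[0.1, 0, 0, 0, 0, 0, 0.3], [0.3, 0, 0, 0, 0, 0, 0.3], [0.3, 0, 0, 0, 0, 0, 0.3], [0, 0, 0, 0, 0, 0, 0.3]]]'

```text
time_s: 12.05
ee_pos: [0.5608, 0.1129, 0.0658]
eef_rot: [0.45, -0.447, 0.548, -0.546]
wrist_force: [0.2, -0.6, -0.0]
gripper_width: 0.299
```

```bash
python3 -c "
from h import *
shot('wrist','w9');rep()"
```

```text
turn option 1 [-9.000e-03 -3.139e+00  2.000e-03] x.ux 1.0
turn option -1 [-0.001  0.002 -0.006] x.ux -1.0
t 12.1 pos [0.5608 0.1131 0.0659] tip deck mm [184.2  48.5  13.5] F [-0.6  0.   0.1] grip 0.3
```

View pics/w9.png

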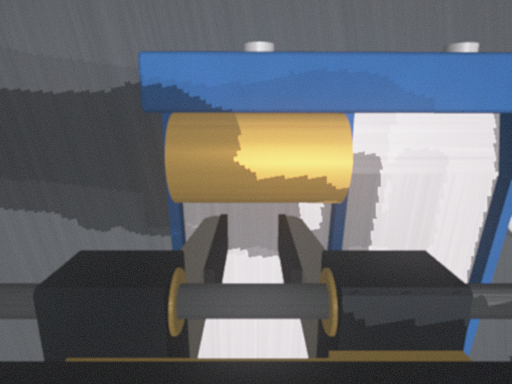

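The sleeve (rows 112–202) stayed against the stop edge (row 110) while the fingers backed off, leaving a gap. Next I retreat and check.

Request:
jog_arm --deltas '[[[1, -0.5, 0, 0, 0, 0, 0.3], [1, -1, 0, 0, 0, 0, 0.3], [1, -2, 0, 0, 0, 0, 0.3], [1, -3, 0, 0, 0, 0, 0.3], [1, -3.5, 0, 0, 0, 0, 0.3], [1, -3.5, 0, 0, 0, 0, 0.3], [2, -2, 0, 0, 0, 0, 0.3], [0, 0, 0, 0, 0, 0, 0.3]]]'

```text
time_s: 12.77
ee_pos: [0.5414, 0.0214, 0.2298]
eef_rot: [0.447, -0.446, 0.549, -0.547]
wrist_force: [0.5, -0.7, 0.3]
gripper_width: 0.297
```

Request:
jog_arm --deltas '[[[3, 0, 0, 0, 0, 0, 0.3], [3, 0, 0, 0, 0, 0, 0.3], [3, 0, 0, 0, 0, 0, 0.3], [0, 0, 0, 0, 0, 0, 0.3], [0, 0, 0, 0, 0, 0, 0.3]]]'

```text
time_s: 13.18
ee_pos: [0.5216, -0.0723, 0.2326]
eef_rot: [0.449, -0.443, 0.55, -0.547]
wrist_force: [-0.5, 0.9, 0.4]
gripper_width: 0.299
```

Run:
```python
from h import *
rep()
for n in('scene','side'):
    p=shot(n)
    A=Rn.from_euler('z',v[2])
    im=cv2.resize(p['image'],None,fx=4,fy=4,interpolation=cv2.INTER_CUBIC)
    def line(a,b,c):
        q=proj(p,r2w(np.array([a,b]),v)); a,b=[tuple(int(t) for t in (u+.5)*4) for u in q]; cv2.line(im,a,b,c,1)
    for s in(-1,1):
        pts=[[.096+.022*np.cos(t),.046+s*.04,.062+.022*np.sin(t)] for t in np.linspace(0,6.28,25)]
        for a,b in zip(pts[:-1],pts[1:]): line(a,b,(0,0,255))
    u=proj(p,r2w([0,0,.04],v))[0]*4; x0,y0=int(u[0]-300),int(u[1]-250)
    cv2.imwrite(f'pics/f_{n}.png',im[y0:y0+500,x0:x0+600])
    print(n,proj(p,r2w([.096,.046,.062],v)).round(1),[(np.round(m['pixel'],1).tolist(),round(m['score'],2)) for m in arm.mark_of(p,'sleeve_long_mid')])
    print(proj(p,r2w(dk(15,-46,22),v)).round(1),[(np.round(m['pixel'],1).tolist(),round(m['score'],2)) for m in arm.mark_of(p,'sleeve_short_mid')][:2])
```

```text
turn option 1 [ 0.015  3.134 -0.005] x.ux 1.0
turn option -1 [-0.003 -0.007 -0.009] x.ux -1.0
t 13.1833 pos [ 0.5216 -0.0723  0.2326] tip deck mm [ 16.5  50.4 202.1] F [-0.5  0.9  0.4] grip 0.3
scene [[292.6 219.5]] [([246.6, 149.7], 0.81), ([292.2, 221.4], 0.73), ([202.0, 165.3], 0.72), ([276.8, 159.1], 0.54)]
[[222.8 202.7]] [([225.7, 202.2], 0.56)]
side [[227.2 170.5]] [([236.5, 250.5], 0.66), ([289.3, 246.7], 0.65), ([206.7, 232.1], 0.63)]
[[282.1 201.8]] [([281.2, 202.2], 0.72)]
```

View pics/f_scene.png

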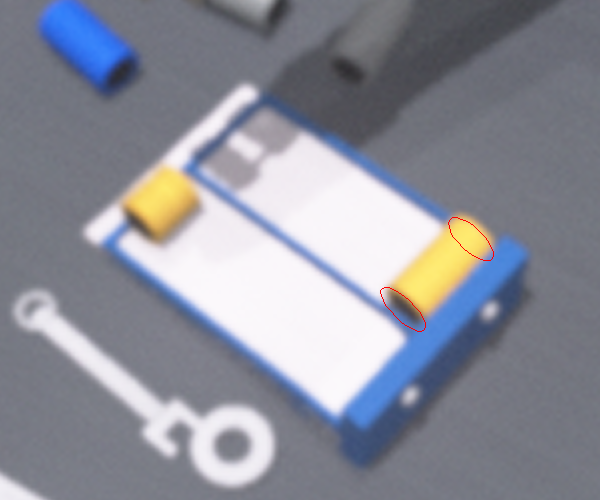

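View pics/f_side.png

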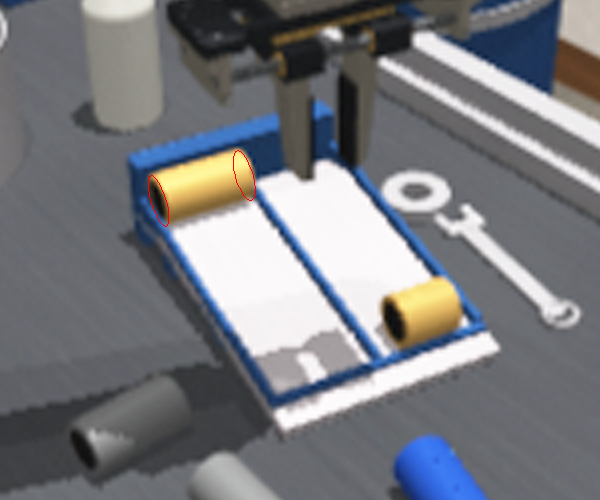

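The sleeve is seated against the stop, matching the projected outline. The shorter sleeve is still at its foot, and the gripper is clear in the air.

```bash
python3 -c "
from h import *
print(arm.finish_job())"
```

```text
the job is handed in; nothing more can be done
None
```

The longer bronze sleeve is seated against the stop in the left lane. I pushed it up with the two fingertips, slightly apart, at about 50 mm/s, slowing at the crest. It never ran back, and I did not grip or lift it.

- **Force:** The wrist force in the readings between moves stayed around 3–5 N while pushing. It dropped to zero once the sleeve rolled over the crest into the seat.
- **Sleeve position:** The sleeve stayed put as the fingers backed away. In the last scene and side pictures it matches the projected seated outline to within about 2 pixels.
- **Rest of the bench:** The shorter sleeve is still at the foot of its lane. The other items near the ramp looked unmoved in those pictures; I did not measure the bystanders further away.
- **Robot:** The gripper was clear in the air when I handed the job in, at about 13 s on the robot's clock.
- **Check that disagreed:** In the last side view the detector did not report the seated sleeve, only grey and blue look-alikes. The side picture itself and the scene-view detection (292, 221) against the expected (293, 220) both show it in place.

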